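Hold the hardness probe on the marked test spot

TASK

Take the hand-held hardness probe out of its stand, pass it down through the gap between the two clamp bars of the specimen fixture, and set its nose inside the ring marked on the one bar that has a small flat square land. Hold the probe upright and press gently so that its sprung nose is pushed about half-way in, neither barely touching nor fully in, and finish while still holding it there in the gripper: do not let go or put it down. Do not lean or knock the probe on the fixture, and leave everything else on the bench where it is.

Things in the scene. Friction and masses are not known exactly. Their poses are not given: they have to be found in the camera images.
- probe_grip (a point): Centre of the round black grip (26 mm thick, 60 mm long) of the probe, an upright pen-like tool 130 mm long, 0.15 to 0.25 kg. The point lies on the axis, 96 mm above the nose tip and 106 mm above the bench at the start; z runs up from nose to grip. Below the grip (66 mm above the tip) a collar 36 mm wide and 6 mm thick, then the 24 mm barrel, then the nose.
- probe_tip (a point): Centre of the 6 mm end face of the probe's sprung steel nose, 8 mm thick, which sticks out 14 mm below the barrel; moves with the nose. In the stand it hangs 10 mm above the bench.
- nose (a joint): How far the sprung nose is pushed into the probe: 0 = fully out, 0.008 m = fully in. The spring starts to give at about 1.6 N and rises 0.8 N per mm: about 4.8 N half-way (4 mm), 8 N fully in.
- stand: Grey plastic block 60 x 60 mm, 70 mm high, fixed to the bench, with an upright through hole of 26 mm; the probe's collar rests on its top, so the probe must rise more than 60 mm to be clear. Origin at the centre of the underside.
- fixture: Fixed steel specimen fixture, 180 (x) by 200 (y) mm, origin under its centre. Four bars, 28 mm thick, 136 long, lie along x at y = -60, -20, 20, 60. Two dark steel clamp bars cross over them along y, 20 mm wide, centred at x = -40 and 40, tops 58 mm above the bench (bolt heads at their ends 65): the gap between is 60 mm. End plates 58 mm high at x = -84 and 84.
- test_bar: The one bar of the four with a flat land on top, clamped fast in the fixture at any of the four places; origin under its middle, x along its length.
- spot (a point): The marked spot: centre of the dark ring (13 mm inside, 21 mm outside diameter) on the level top of the 26 x 26 mm square land of the test bar, 46 mm above the bench, in the gap between the clamp bars.
- bolt_a: Loose bolt standing on its head beside the fixture, 20 mm wide, 38 mm high; origin under its head. Leave alone.
- bolt_b: Loose bolt standing on its head beside the fixture, 20 mm wide, 38 mm high; origin under its head. Leave alone.
- bolt_c: Loose bolt standing on its head beside the fixture, 20 mm wide, 38 mm high; origin under its head. Leave alone.
- strip: Loose flat steel strip 30 x 150 x 8 mm lying beyond the stand. Leave alone.
- marker: Loose marker pen, 12 mm thick, 150 mm long, lying on the robot's side of the stand. Leave alone.
- plate: Loose aluminium plate 80 x 100 x 6 mm at the back. Leave alone.
- can: Loose metal can, 60 mm wide, 160 mm high, standing at the right. Leave alone.
- spare_bar: Loose round steel bar 28 mm thick standing on end, 90 mm high, at the right. Leave alone.
Mind the look-alikes: they are no part of the job. Leave any red or turquoise look-alike of the part that bears probe_grip alone.

How it is judged (in metres and radians):
On the way, in this order (a step that is already met when the one before it is completed fails the run):
1. the probe is lifted clear of its stand (height (world z) of probe_tip above 0.072 m and contact force between probe and stand below 0.1 N and contact force between the fingers and probe above 1 N), for 0.1 s.
2. the nose touches the test bar inside the ring (horizontal distance between probe_tip and spot below 0.0065 m and contact force between probe and test_bar above 0.5 N), for 0.1 s.
At the end, for the whole second after the job is handed in: The gripper still holds the probe, at rest and upright within 0.12 rad (7 degrees); the centre of its nose is inside the ring (within 6.5 mm of the spot) and on the land, pressing it with 2 to 8.5 N, the nose pushed in 1.5 to 6.8 mm; the probe bears on neither fixture nor stand (horizontal distance between probe_tip and spot below 0.0065 m and height (world z) of probe_tip between 0.043 and 0.049 m and contact force between probe and test_bar between 2 and 8.5 N and value of joint nose between 0.0015 and 0.0068 m and angle between probe_grip's own z axis and vertical below 0.12 rad and contact force between the fingers and probe above 1 N and contact force between probe and fixture below 0.3 N and contact force between probe and stand below 0.3 N and linear speed of probe below 0.01 m/s); the arm keeps its last pose, push and grip.
It fails at once if the probe is rammed onto the test bar (over 20 N) (contact force between probe and test_bar above 20 N).
It fails at once if the probe knocks the fixture (over 8 N) (contact force between probe and fixture above 8 N).
It fails at once if another object on the bench is moved by more than 30 mm (distance of any of bolt_a, bolt_b, bolt_c, strip, marker, plate, can, spare_bar from where it was at the start of the episode above 0.03 m).
It also fails if it takes over 40 s, if anything falls off the work surface, if the arm or the gripper's body presses on something with over 40 N, if the wrist force passes 120 N, or if a joint passes its speed limit or range.

ROBOT

A 6-joint arm with a two-finger parallel gripper is mounted at the origin on the work surface. World frame = base frame: x ahead of the robot, y to its left, z up, the work surface at z = 0. Lengths are in mm, angles in rad, forces in N, time in s.
With the tool pointing down it reaches from about 325 to 775 mm from the base axis. Payload 9.3 kg.
Tool frame: the origin (TCP) lies at the very end of the fingers, on their centre line; the grasp point (between the pads) lies 19 mm behind it; z points along the fingers, y is the direction in which the jaws open and shut (so a half turn about z gives the same grasp; the last joint's range is limited). The gripper opens to 85 mm and grips with 20 to 120 N. Pads are 22 mm wide; open, the fingers measure 114 mm over their backs; the gripper's body (76 mm by 85 mm) begins 54 mm behind the grasp point. The pads swing forward as they close: fully open they stand 13 mm farther back than shut.
Start: joints at [-1.41, 0.259, 0.021, 1.334, 0, 1.418], TCP at [169.765, -523.141, 231.279] pointing down, gripper open.
Joint ranges: [-3.04, 3.04], [-0.91, 1.82], [-1.04, 1.36], [-1.92, 1.95], [-1.52, 1.45], [-3.14, 3.14]. Speed limits (rad/s): [2.22, 2.22, 2.79, 3.14, 3.14, 3.14].

INTERFACE

Orientations are given as a unit quaternion [w, x, y, z].
In Python, from plant import robot, vision gives the robot as it stands.
- The arm moves only by the shell command python3 -m creep 'ROWS'. ROWS is text: rows parted by semicolons, each of 7 numbers parted by spaces: the shift along the tool's x, y, z in mm, then the turn, a rotation vector about the tool's x, y, z in rad, then the closure in counts, from 0 (fully open) to 255 (shut). In form: dx dy dz wx wy wz jaw; .... A call has 1 to 12 rows; each row is the pose to reach, as a shift and turn from the pose measured when the call began, along the tool's axes at that moment; what a row does not reach only later rows make up. A row lasts 1/10 s, in which the tool goes at most 50 mm and 8.59 degrees, less where a joint would pass 70% of its speed; a pose out of reach is approached as far as the arm can. A call with a gripper value outside its range is refused whole. The fingers move at their own pace and stop on an object; the grip force is fixed at half the most. Time passes only in rows, so rows that repeat a pose let the fingers close. It gives the time, the measured TCP pose, the force and the opening at its end, in the units of the state.
- robot.get_state(): the state, without advancing time (a new reading comes with each control period).
- vision.snapshot(name): name is "scene" or "top" or "wrist"; returns a dict with "image" (480x640x3 uint8, red, green, blue), "depth" (480x640 float32, mm along the optical axis (not along the pixel's ray), 0 where there is no reading), "mtx" (3x3 intrinsics, pixels), "rvec" (rotation vector, rad) and "tvec" (3), from world to camera coordinates, as OpenCV has them; the wrist camera has in their place "T_tool_cam" (4x4, takes a point from camera to tool coordinates, whose origin is the TCP and whose axes are the flange's). Camera axes: x right, y down, z forward; pixel columns grow to the right and rows downward; lengths in mm; the calibration is good to about 2 mm. A picture is of the moment at which its call begins: read the wrist's pose just before it.
- robot.finish_job(): hands the job in, once; it reports no verdict.
The state is a dict: "time_s": time; "q": joint angles; "joint_vel": joint speeds; "joint_efforts": joint torques, N m; "tool_pos": TCP position; "eef_rot": TCP orientation; "wrist_force": force on the tool from outside, world axes, zero at the start; "moment": the same for the moment, N m; "gripper_width": finger opening in mm.
Only numpy, scipy, OpenCV 4.12 (cv2) and the standard library are available. Lean on these libraries where they do the work, as an engineer would, in place of code of your own. Each camera call takes 0.05 s, during which the arm holds its last target. There are 200 camera calls.

## Working session

There is one attempt and no reset: what is moved stays moved. The work goes in short steps, Python scripts to look and compute and a shell command to move; the robot and the scene stay as the last step left them, time stands still between calls to the robot, and variables do not carry over. Pictures are saved under pics/ and viewed, about 8 in all and at most 12, crops included, and the job is handed in when it is done.

```bash
mkdir -p pics; cat > h.py <<'E'
import numpy as np, cv2
from plant import robot, vision
from scipy.spatial.transform import Rotation as R
def Rt(q): return R.from_quat([q[1],q[2],q[3],q[0]]).as_matrix()
def snap(n):
    st=robot.get_state(); s=vision.snapshot(n)
    if n=='wrist':
        T=np.eye(4);T[:3,:3]=Rt(st['eef_rot']);T[:3,3]=st['tool_pos'];s['T']=T@np.array(s['T_tool_cam'])
    else:
        M=np.eye(4);M[:3,:3]=cv2.Rodrigues(np.array(s['rvec'],float))[0];M[:3,3]=np.ravel(s['tvec']);s['T']=np.linalg.inv(M)
    return s
def save(s,n): cv2.imwrite('pics/'+n,s['image'][:,:,::-1])
def ray(s,u,v): 
    d=np.linalg.inv(s['mtx'])@[u,v,1]; return s['T'][:3,3],s['T'][:3,:3]@d
def onz(s,u,v,z):
    o,d=ray(s,u,v); return o+d*(z-o[2])/d[2]
def dep(s,u,v):
    o,d=ray(s,u,v); return o+d*s['depth'][int(v),int(u)]
def proj(s,p):
    c=np.linalg.inv(s['T'])@np.append(p,1); q=s['mtx']@c[:3]; return q[:2]/q[2]
def totool(p):
    st=robot.get_state(); return Rt(st['eef_rot']).T@(np.array(p)-st['tool_pos'])
E
python3 - <<'E'
from h import *
import pickle
S={n:snap(n) for n in('top','scene')}
for n in S: save(S[n],n+'0.png')
pickle.dump(S,open('s0.pkl','wb'))
st=robot.get_state();print(st); print(Rt(st['eef_rot']).round(3)); print(S['top']['T'].round(2),S['top']['mtx'],S['scene']['T'].round(2))
E
```

```text
{'time_s': 0.1, 'q': array([-1.40960519e+00,  2.59123444e-01,  2.08628164e-02,  1.33369498e+00,
       -1.29908106e-05,  1.41817980e+00]), 'joint_vel': array([ 0.00044276, -0.00042931,  0.00099534, -0.00096882, -0.00113869,
       -0.00017654]), 'joint_efforts': array([ 4.92028455e-03, -5.56690836e+01,  3.45072019e+01,  1.15164678e-02,
       -1.73919893e-04,  1.40738058e-05]), 'tool_pos': array([ 169.71969962, -522.90685184,  230.74328884]), 'eef_rot': array([-5.79607730e-04,  9.87715660e-01,  1.56260805e-01, -8.98043242e-06]), 'wrist_force': array([-0.13330669, -0.22515355, -0.02035422]), 'moment': array([-0.00373961, -0.00681615,  0.01582958]), 'gripper_width': 85.20543103627338}
[[ 0.951  0.309 -0.   ]
 [ 0.309 -0.951  0.001]
 [ 0.    -0.001 -1.   ]]
[[ 2.00000e-02 -9.80000e-01  1.80000e-01  3.28070e+02]
 [-1.00000e+00 -2.00000e-02 -2.00000e-02 -3.24400e+01]
 [ 2.00000e-02 -1.80000e-01 -9.80000e-01  1.61413e+03]
 [ 0.00000e+00  0.00000e+00  0.00000e+00  1.00000e+00]] [[603.11510842   0.         322.22231015]
 [  0.         603.11510842 233.99242292]
 [  0.           0.           1.        ]] [[-7.80000e-01  3.60000e-01 -5.10000e-01  1.19201e+03]
 [ 6.30000e-01  4.20000e-01 -6.60000e-01  7.28610e+02]
 [-2.00000e-02 -8.30000e-01 -5.50000e-01  7.41250e+02]
 [ 0.00000e+00  0.00000e+00  0.00000e+00  1.00000e+00]]
```

View pics/top0.png

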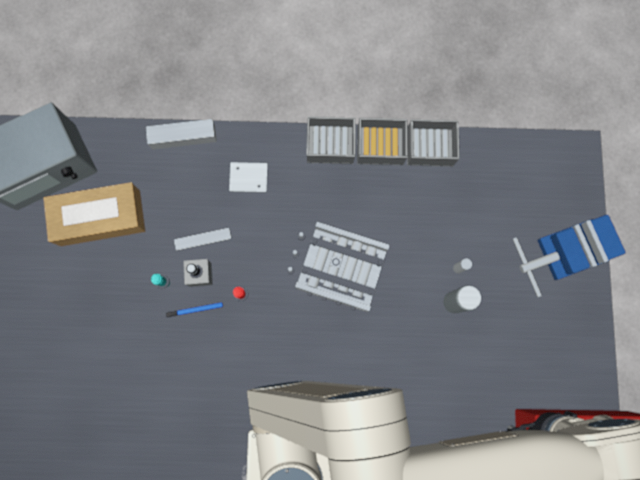

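View pics/scene0.png

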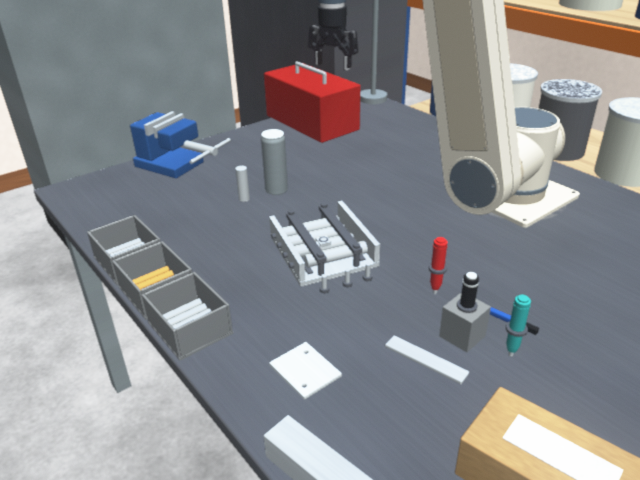

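Candidates for the probe:
- black grip in the grey stand: top (195,269), scene (469,290)
- red look-alike: top (238,293), scene (438,262)
- turquoise look-alike: top (158,280), scene (518,325)

The black one in the stand is the target. The ring appears at top (336,262).

```bash
python3 - <<'E'
from h import *
import pickle
S=pickle.load(open('s0.pkl','rb'));t=S['top'];c=S['scene']
a=cv2.resize(t['image'][245:315,145:265],(480,280),interpolation=2)
b=cv2.resize(t['image'][215:320,280:400],(480,420),interpolation=2)
d=cv2.resize(c['image'][225:355,400:560],(480,390),interpolation=2)
im=np.vstack([np.hstack([a,np.zeros_like(a)[:, :0]]),])
top=np.hstack([np.vstack([a,np.zeros((140,480,3),np.uint8)]),b]); top=cv2.resize(top,(800,350))
cv2.imwrite('pics/crop1.png',np.vstack([top,np.hstack([cv2.resize(d,(300,244)),np.zeros((244,500,3),np.uint8)])])[:,:,::-1])
# scene cap / grip rays, top-view
for n,(u,v) in {'cap':(193.5,268.5)}.items(): print(n,onz(t,u,v,140),dep(t,u,v))
print('scene cap',onz(c,471,276,140),'ring',onz(t,336,262,46),dep(t,336,262),'ring scene',onz(c,323,241,46),dep(c,323,241))
for u,v in((238,293),(158,280)): print(dep(t,u,v))
print('stand corner',[dep(t,u,v).round(1) for u,v in((188,279),(205,279),(205,264))])
E
```

```text
cap [510.03520375 253.04503863 140.        ] [509.22542982 251.77457759 146.56021149]
scene cap [513.2050787 262.3384437 140.       ] ring [546.92541066 -99.89536387  46.        ] [546.97826067 -99.91165416  45.62131739] ring scene [551.10178154 -94.39402867  46.        ] [554.00190304 -90.66992726  49.14600518]
[453.21224778 142.8596968  130.59872625]
[481.18815318 340.4641497  128.2262149 ]
stand corner [array([491.4, 279.2,  69.4]), array([492.3, 235.8,  69.9]), array([530.9, 237.8,  70.2])]
```

View pics/crop1.png

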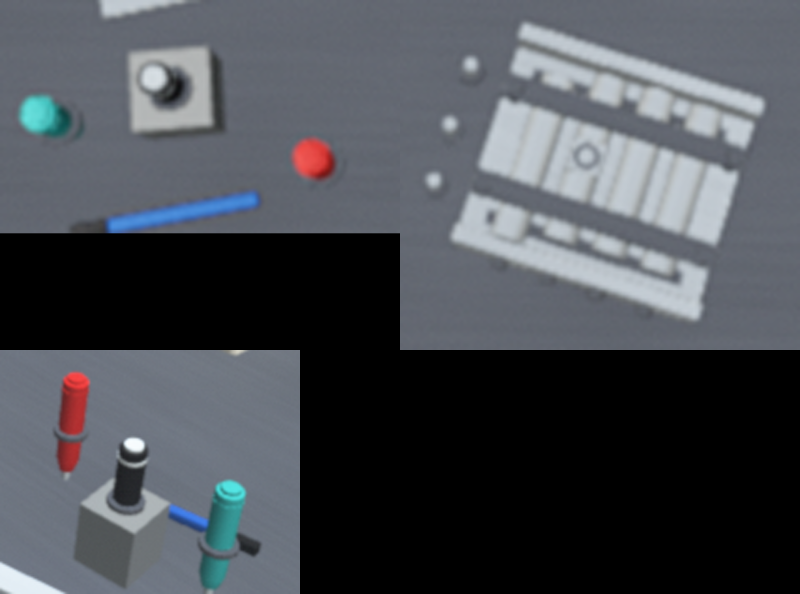

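The picture shows the black white-capped probe in the stand, cap at top (193,268). The ring is at (336,262) on the second bar from the left. Red and turquoise stand free about 90–125 mm away, so I'll set the jaws along world x, away from them, and move above the stand.

```bash
python3 -m creep '0 0 -30 0 0 0 0; 282 -317 -40 0 0 -0.6 0; 282 -317 -40 0 0 -0.6 0; 282 -317 -40 0 0 -0.6 0; 282 -317 -40 0 0 -0.6 0; 282 -317 -40 0 0 -0.6 0; 282 -317 -40 0 0 -0.6 0;282 -317 -40 0 0 -0.6 0;282 -317 -40 0 0 -0.6 0;282 -317 -40 0 0 -0.6 0'
python3 - <<'E'
from h import *
st=robot.get_state();print(st['q'],Rt(st['eef_rot']).round(3));print(totool([511,254,275]))
E
```

```text
time_s: 1.1
tool_pos: [340.4, -131.3, 271.4]
eef_rot: [-0.001, 0.897, 0.442, 0.0]
wrist_force: [1.1, 0.5, 0.1]
gripper_width: 85.5
[-6.00476518e-01 -7.16515843e-02 -2.52777667e-01  1.39025756e+00
  1.46360586e-03  1.62515608e+00] [[ 0.609  0.793  0.   ]
 [ 0.793 -0.609  0.002]
 [ 0.001 -0.001 -1.   ]]
[409.48109274 -99.33867359  -2.98102693]
```

```bash
python3 -m creep '409 -99 -3 0 0 -0.655 0;409 -99 -3 0 0 -0.655 0;409 -99 -3 0 0 -0.655 0;409 -99 -3 0 0 -0.655 0;409 -99 -3 0 0 -0.655 0;409 -99 -3 0 0 -0.655 0;409 -99 -3 0 0 -0.655 0;409 -99 -3 0 0 -0.655 0;409 -99 -3 0 0 -0.655 0;409 -99 -3 0 0 -0.655 0;409 -99 -3 0 0 -0.655 0'
python3 - <<'E'
from h import *
st=robot.get_state();print(Rt(st['eef_rot']).round(3))
import pickle
s=snap('wrist');save(s,'w1.png');pickle.dump(s,open('w1.pkl','wb'));print(s['T'].round(2))
for z in(70,138): print(proj(s,[511,254,z]))
E
```

```text
time_s: 2.2
tool_pos: [510.7, 253.6, 274.2]
eef_rot: [-0.001, 0.707, 0.708, -0.0]
wrist_force: [-0.4, -0.7, -0.1]
gripper_width: 85.3
[[-0.001  1.    -0.001]
 [ 1.     0.001  0.001]
 [ 0.001 -0.001 -1.   ]]
[[ 1.0000e+00  0.0000e+00 -0.0000e+00  5.1042e+02]
 [ 0.0000e+00 -9.5000e-01 -3.2000e-01  3.3733e+02]
 [-0.0000e+00  3.2000e-01 -9.5000e-01  4.1592e+02]
 [ 0.0000e+00  0.0000e+00  0.0000e+00  1.0000e+00]]
[323.78092926 209.3340829 ]
[323.90088768 230.07783401]
```

View pics/w1.png

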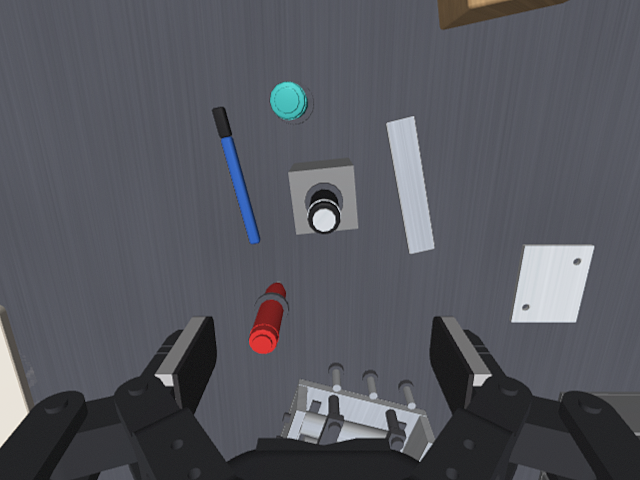

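Wrist view: white cap at (323,219), stand top square with corners (289,172), (354,166), (358,229) and (297,235). Turquoise is at (289,102) and red at (264,340), both clear of the jaw line.

```bash
python3 - <<'E'
from h import *
import pickle
s=pickle.load(open('w1.pkl','rb'))
im=s['image'].astype(int)
sub=np.zeros(im.shape[:2],np.uint8);sub[195:240,300:345]=(im[195:240,300:345].min(2)>200)
m=cv2.moments(sub,True);u,v=m['m10']/m['m00'],m['m01']/m['m00'];print(u,v,m['m00'],onz(s,u,v,140),dep(s,u,v))
cs=[onz(s,*p,70) for p in((289,172),(354,166),(358,229),(297,235))]
print(np.mean(cs,0),[np.linalg.norm(cs[i]-cs[i-1]).round(1) for i in range(4)])
t=pickle.load(open('s0.pkl','rb'))
for n,b in(('top',(180,260,210,285)),('scene',(455,265,485,285))):
    q=t[n];i=q['image'].astype(int);k=np.zeros(i.shape[:2],np.uint8);k[b[1]:b[3],b[0]:b[2]]=i[b[1]:b[3],b[0]:b[2]].min(2)>185
    m=cv2.moments(k,True);u,v=m['m10']/m['m00'],m['m01']/m['m00'];print(n,u,v,m['m00'],onz(q,u,v,140))
E
```

```text
323.61246612466124 219.61246612466124 369.0 [510.7648902  262.87855642 140.        ] [510.76447468 262.96701222 140.32781483]
[511.65919986 261.63819811  70.        ] [np.float64(60.5), np.float64(59.4), np.float64(59.9), np.float64(58.9)]
top 190.42424242424244 267.57575757575756 33.0 [512.14718417 260.67365294 140.        ]
scene 471.3333333333333 274.95 60.0 [510.4629833  260.79653813 140.        ]
```

Wrist, top and scene agree on the probe axis at about (511,262), with its top at 140. Descending to TCP z 90.

```bash
python3 -m creep '8 0 40 0 0 0 0;8 0 80 0 0 0 0;8 0 120 0 0 0 0;8 0 150 0 0 0 0;8 0 170 0 0 0 0;8 0 180 0 0 0 0;8 0 184 0 0 0 0;8 0 184 0 0 0 0'
python3 - <<'E'
from h import *
print(totool([511,262,90]));s=snap('wrist');save(s,'w2.png')
E
```

```text
time_s: 3.05
tool_pos: [510.7, 260.7, 91.3]
eef_rot: [-0.0, 0.707, 0.707, 0.0]
wrist_force: [1.3, -0.6, 0.3]
gripper_width: 85.6
[1.28319251 0.26518072 1.27200828]
```

View pics/w2.png

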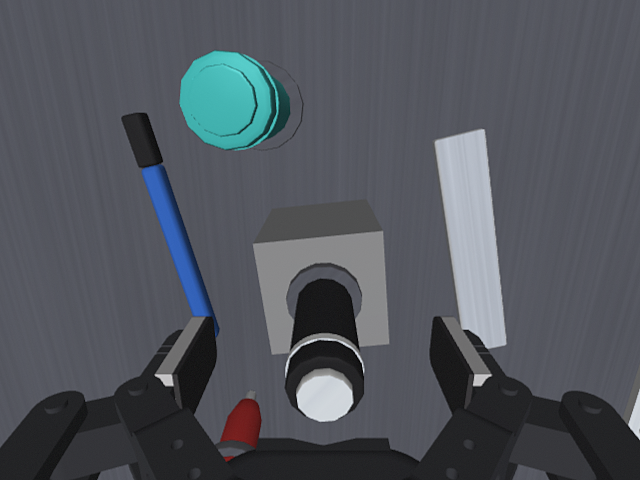

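The probe lies between the pads, with its cap at (325,393). Closing.

```bash
python3 -m creep '1 0 1 0 0 0 0;1 0 1 0 0 0 100;1 0 1 0 0 0 150;1 0 1 0 0 0 255;1 0 1 0 0 0 255;1 0 1 0 0 0 255;1 0 1 0 0 0 255;1 0 1 0 0 0 255;1 0 1 0 0 0 255'
```

```text
time_s: 4.0
tool_pos: [511.1, 262.0, 90.9]
eef_rot: [-0.0, 0.707, 0.707, 0.001]
wrist_force: [-0.3, -0.9, 4.5]
gripper_width: 24.6
```

```bash
python3 -m creep '0 0 -5 0 0 0 255;0 0 -15 0 0 0 255;0 0 -30 0 0 0 255;0 0 -50 0 0 0 255;0 0 -70 0 0 0 255;0 0 -90 0 0 0 255;0 0 -110 0 0 0 255;0 0 -125 0 0 0 255;0 0 -130 0 0 0 255;0 0 -130 0 0 0 255'
python3 - <<'E'
from h import *
import pickle
st=robot.get_state();print(Rt(st['eef_rot']).round(3),totool([547,-99,221]))
S={n:snap(n) for n in('wrist','scene','top')};pickle.dump(S,open('s1.pkl','wb'))
p=proj(S['scene'],[511,262,205]).astype(int);print(p)
c=S['scene']['image'][p[1]-100:p[1]+100,p[0]-100:p[0]+100]
cv2.imwrite('pics/lift.png',np.hstack([cv2.resize(c,(480,480),interpolation=2)])[:,:,::-1])
E
```

```text
time_s: 5.0
tool_pos: [511.1, 261.9, 221.6]
eef_rot: [0.0, 0.707, 0.707, 0.001]
wrist_force: [-0.1, -0.7, -2.4]
gripper_width: 24.6
[[ 0.     1.     0.002]
 [ 1.    -0.     0.002]
 [ 0.002  0.002 -1.   ]] [-3.60853973e+02  3.59782923e+01 -4.34044315e-02]
[476 243]
```

View pics/lift.png

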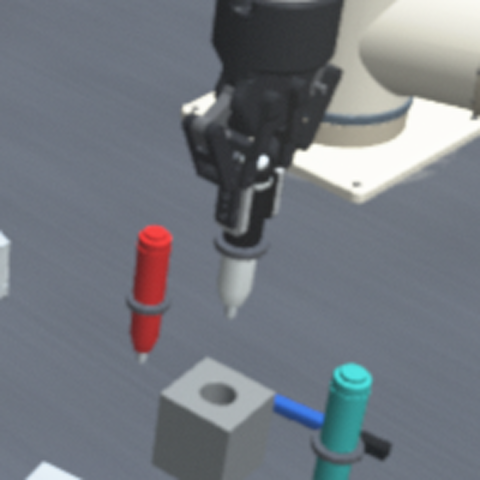

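Probe lifted upright out of the stand, tip at crop (231,317). Now carry it to just past the ring so that the wrist camera can see it.

```bash
python3 -m creep '-20 2 0 0 0 0 255;-60 6 0 0 0 0 255;-100 10 0 0 0 0 255;-140 14 0 0 0 0 255;-180 18 0 0 0 0 255;-220 22 0 0 0 0 255;-260 26 0 0 0 0 255;-300 30 0 0 0 0 255;-340 34 0 0 0 0 255;-375 36 0 0 0 0 255;-390 36 0 0 0 0 255;-390 36 0 0 0 0 255'
python3 - <<'E'
from h import *
import pickle
S={n:snap(n) for n in('wrist','scene')};pickle.dump(S,open('s2.pkl','wb'))
print(proj(S['wrist'],[547,-99,46]))
save(S['wrist'],'w3.png')
E
```

```text
time_s: 6.35
tool_pos: [546.2, -130.0, 218.5]
eef_rot: [-0.001, 0.708, 0.706, -0.0]
wrist_force: [0.9, 1.0, -1.1]
gripper_width: 24.6
[324.48495878 182.60601815]
```

View pics/w3.png

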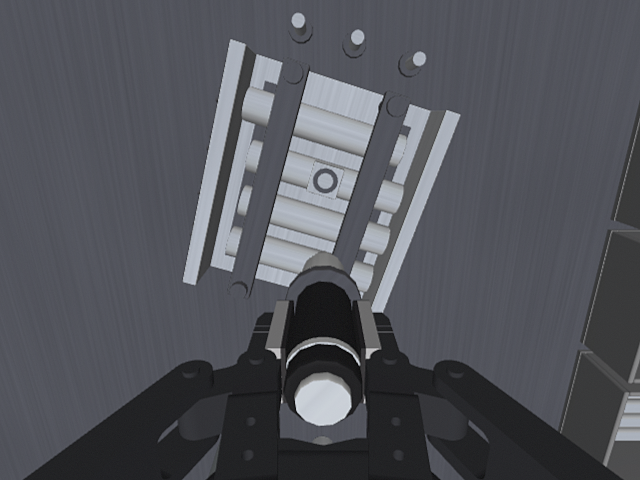

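The ring is at (325,180) on the square land of the second bar, in the gap between the clamp bars. The probe is held centrally. Next, the ring centroid and a scene check of the tip.

```bash
python3 - <<'E'
from h import *
import pickle
S=pickle.load(open('s2.pkl','rb'));s=S['wrist'];g=cv2.cvtColor(s['image'],cv2.COLOR_RGB2GRAY)
m=(g[165:197,309:341]<140).astype(np.uint8)
n,l,st,c=cv2.connectedComponentsWithStats(m);print(st,c+[309,165])
k=1+np.argmax(st[1:,4]);e=cv2.minEnclosingCircle(np.argwhere(l==k)[:,::-1].astype(np.float32));print(e)
x0,y0,w,h=st[k,:4];u,v=309+x0+(w-1)/2,165+y0+(h-1)/2
print(u,v,onz(s,u,v,46),dep(s,u+10,v+10))
print('diam',onz(s,u+w/2,v,46)-onz(s,u-w/2,v,46))
q=S['scene'];p=proj(q,[546.2,-130,137.6]);print('tip expected',p)
i,j=p.astype(int);cv2.imwrite('pics/tip.png',cv2.resize(q['image'][j-50:j+50,i-50:i+50],(600,600),interpolation=0)[:,:,::-1]);print(i-50,j-50)
t=pickle.load(open('s1.pkl','rb'))['top'];g=cv2.cvtColor(t['image'],cv2.COLOR_RGB2GRAY);print(g[254:270,328:346])
E
```

```text
[[  0   0  32  32 682]
 [ 20   0  12   4  27]
 [  4   3  25  25 304]
 [ 31  18   1   1   1]
 [ 30  21   1   1   1]
 [ 27  28   5   4   9]] [[323.66568915 181.07331378]
 [335.81481481 165.92592593]
 [324.88486842 180.04605263]
 [340.         183.        ]
 [339.         186.        ]
 [337.44444444 195.22222222]]
((15.860465049743652, 15.284883499145508), 12.520155906677246)
325.0 180.0 [547.43467816 -96.82439142  46.        ] [ 555.88257424 -105.55206103   44.43512153]
diam [20.86247647 -0.07078568  0.        ]
tip expected [313.43798153 196.84347489]
263 146
[[159 180 184 181 173 164 175 185 188 186 183 179 170 154 125 114 119 106]
 [171 182 183 178 167 165 176 184 186 185 185 185 179 166 145 146 162 152]
 [177 183 181 175 167 174 182 182 178 180 184 183 175 162 150 164 183 182]
 [178 182 181 177 174 180 177 165 160 171 182 178 170 157 153 174 185 187]
 [182 182 179 176 177 164 149 137 136 149 167 176 175 165 157 178 184 184]
 [183 181 174 167 160 136 135 149 148 138 141 167 182 177 165 179 185 184]
 [184 182 175 159 137 130 160 177 175 158 133 147 171 172 168 180 184 183]
 [183 180 173 161 129 141 177 184 182 172 140 133 159 166 173 181 182 178]
 [182 175 168 165 136 142 176 184 181 169 139 131 154 164 177 182 181 175]
 [181 175 170 171 150 134 157 169 167 151 127 137 159 167 179 183 181 173]
 [178 169 170 177 165 140 132 137 135 132 139 154 163 175 182 183 179 169]
 [173 159 165 170 171 163 150 138 135 150 165 166 163 180 185 183 175 165]
 [172 161 168 172 177 178 173 168 168 173 176 169 165 179 185 183 174 164]
 [168 171 178 183 185 184 180 181 179 172 163 164 173 182 183 179 169 168]
 [166 176 183 186 186 184 183 182 174 157 143 157 178 183 182 173 163 171]
 [170 176 184 186 186 183 183 180 170 151 139 159 180 184 183 173 164 175]]
```

View pics/tip.png

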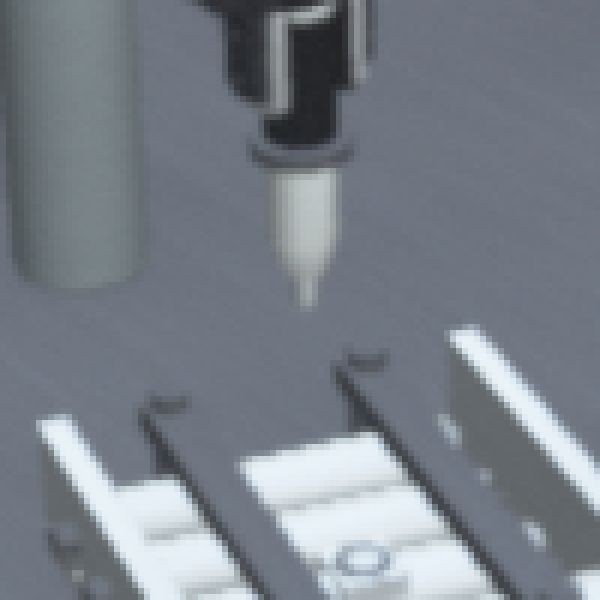

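The scene tip at (314.3,197.0) matches the expected (313.4,196.8). The ring is at (547.5,-97.5) within about 1–2 mm. Moving above it, tip just clear of the clamps.

```bash
python3 -m creep '15 1 0 0 0 0 255;32 1 0 0 0 0 255;32 1 20 0 0 0 255;32 1 40 0 0 0 255;32 1 53 0 0 0 255;32 1 58 0 0 0 255;32 1 58 0 0 0 255;32 1 58 0 0 0 255;32 1 58 0 0 0 255'
python3 - <<'E'
from h import *
import pickle
S={n:snap(n) for n in('wrist','scene','top')};pickle.dump(S,open('s3.pkl','wb'))
st=robot.get_state();p=st['tool_pos'];print(p,Rt(st['eef_rot']).round(4),totool([547.5,-97.5,160]),st['wrist_force'])
q=S['scene'];print('tip exp',proj(q,p-[0,0,80.9]),'ring exp',proj(q,[547.5,-97.5,46]))
i,j=proj(q,p-[0,0,100]).astype(int);i-=30;j-=30;print(i,j)
a=cv2.resize(q['image'][j:j+60,i:i+60],(480,480),interpolation=0)
w=S['wrist'];b=w['image'][130:330,220:420]
cv2.imwrite('pics/chk.png',np.hstack([a,np.vstack([cv2.resize(b,(300,300)),np.zeros((180,300,3),np.uint8)])])[:,:,::-1])
E
```

```text
time_s: 7.35
tool_pos: [547.5, -95.5, 162.0]
eef_rot: [-0.001, 0.707, 0.707, 0.001]
wrist_force: [-1.0, -0.5, -1.1]
gripper_width: 24.8
[547.30979245 -95.84023417 161.6212219 ] [[ 8.0e-04  1.0e+00 -5.0e-04]
 [ 1.0e+00 -8.0e-04  1.7e-03]
 [ 1.7e-03 -5.0e-04 -1.0e+00]] [-1.66233323  0.19240904  1.61832907] [ 0.24905013 -0.35194804 -1.90481573]
tip exp [323.65824753 226.45603224] ring exp [323.40525816 239.79093995]
293 204
```

View pics/chk.png

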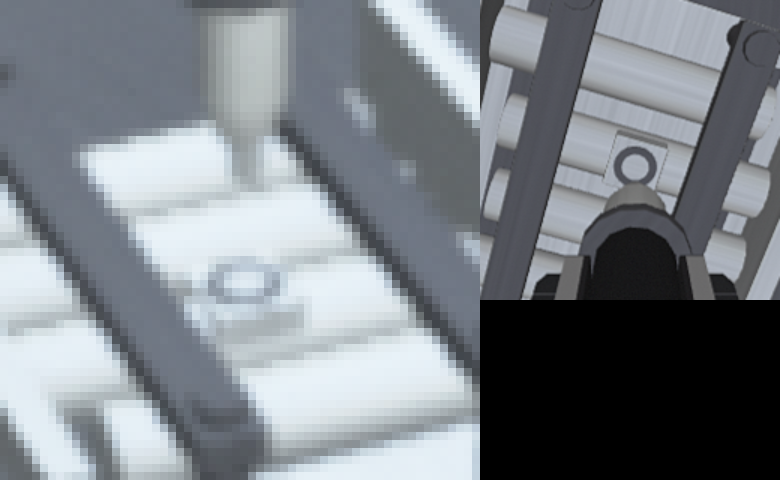

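Scene: ring at (323.5,239.4) against expected (323.4,239.8), tip at (324.1,227.1) against expected (323.7,226.5), so they agree within about 1 mm. Shift 2 mm and descend to just above the land.

```bash
python3 -m creep '-2 0 5 0 0 0 255;-2 0 12 0 0 0 255;-2 0 19 0 0 0 255;-2 0 25 0 0 0 255;-2 0 29 0 0 0 255;-2 0 31 0 0 0 255;-2 0 31 0 0 0 255;-2 0 31 0 0 0 255;-2 0 31 0 0 0 255'
python3 - <<'E'
from h import *
import pickle
w=pickle.load(open('s3.pkl','rb'))['wrist'];print('ring',onz(w,323.3,240.7,46))
S={n:snap(n) for n in('scene',)}
fs=[]
for _ in range(4): snap('wrist'); fs.append(robot.get_state()['wrist_force'])
print(np.array(fs).round(2))
st=robot.get_state();p=st['tool_pos'];print(p,Rt(st['eef_rot']).round(4))
q=S['scene'];print('tip exp',proj(q,p-[0,0,80.9]),'ring exp',proj(q,[547.5,-97.5,46]))
cv2.imwrite('pics/near.png',cv2.resize(q['image'][205:255,298:348],(500,500),interpolation=0)[:,:,::-1])
E
```

```text
time_s: 8.4
tool_pos: [547.5, -97.8, 130.9]
eef_rot: [-0.001, 0.707, 0.707, 0.001]
wrist_force: [1.0, 0.3, -2.4]
gripper_width: 24.9
ring [547.513988   -96.96275505  46.        ]
[[ 1.06 -0.21 -1.94]
 [-0.52 -0.25 -2.52]
 [ 0.51  0.08 -2.96]
 [-0.66  1.01 -1.37]]
[547.34691057 -97.79707166 130.73138123] [[ 8.0e-04  1.0e+00 -3.0e-04]
 [ 1.0e+00 -8.0e-04  1.6e-03]
 [ 1.6e-03 -3.0e-04 -1.0e+00]]
tip exp [323.34132268 238.22495708] ring exp [323.40525816 239.79093995]
```

View pics/near.png

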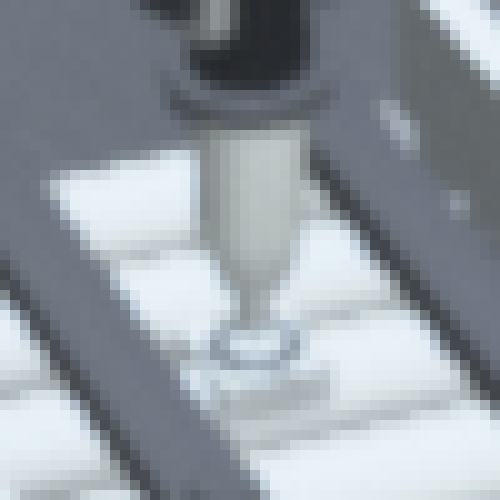

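The tip sits at about (255,336), just above the ring centre (258,345). Baseline Fz is about -2.2 N. Pressing slowly.

```bash
python3 -m creep '0 0 1 0 0 0 255;0 0 2 0 0 0 255;0 0 3 0 0 0 255;0 0 4 0 0 0 255;0 0 5 0 0 0 255;0 0 6 0 0 0 255;0 0 6 0 0 0 255;0 0 6 0 0 0 255;0 0 6 0 0 0 255'
python3 - <<'E'
from h import *
fs=[]
for _ in range(12): vision.snapshot('scene'); fs.append(robot.get_state()['wrist_force'])
print(np.mean(fs,0),np.std(fs,0),robot.get_state()['tool_pos'])
E
```

```text
time_s: 9.55
tool_pos: [547.3, -97.8, 124.9]
eef_rot: [-0.001, 0.707, 0.707, 0.0]
wrist_force: [-0.1, -0.6, 1.7]
gripper_width: 24.5
[-1.13757295  0.09577616  1.50776483] [0.46096362 0.29984658 0.58180211] [547.35939138 -97.81833766 124.73380997]
```

Contact force is about 3.7 N, so the nose is in about 2.6 mm. Another 1.4 mm is needed.

```bash
python3 -m creep '0 0 0.5 0 0 0 255;0 0 1 0 0 0 255;0 0 1.4 0 0 0 255;0 0 1.4 0 0 0 255;0 0 1.4 0 0 0 255;0 0 1.4 0 0 0 255'
python3 - <<'E'
from h import *
fs=[];P=[]
for _ in range(12): s=snap('scene'); st=robot.get_state();fs.append(st['wrist_force']);P.append(st['tool_pos'])
print(np.mean(fs,0),np.std(fs,0),np.mean(P,0),st['moment'])
w=snap('wrist');a=cv2.resize(s['image'][205:255,298:348],(500,500),interpolation=0)
cv2.imwrite('pics/end.png',np.hstack([a,np.vstack([cv2.resize(w['image'][200:400,220:420],(300,300)),np.zeros((200,300,3),np.uint8)])])[:,:,::-1])
E
```

```text
time_s: 10.75
tool_pos: [547.4, -97.8, 123.4]
eef_rot: [-0.001, 0.707, 0.707, 0.0]
wrist_force: [-1.3, 0.3, 2.2]
gripper_width: 24.6
[-1.10776685 -0.01049328  2.400322  ] [0.59108511 0.644711   0.37780018] [547.35307185 -97.79723324 123.3479939 ] [ 0.00316775  0.25251419 -0.03410742]
```

View pics/end.png

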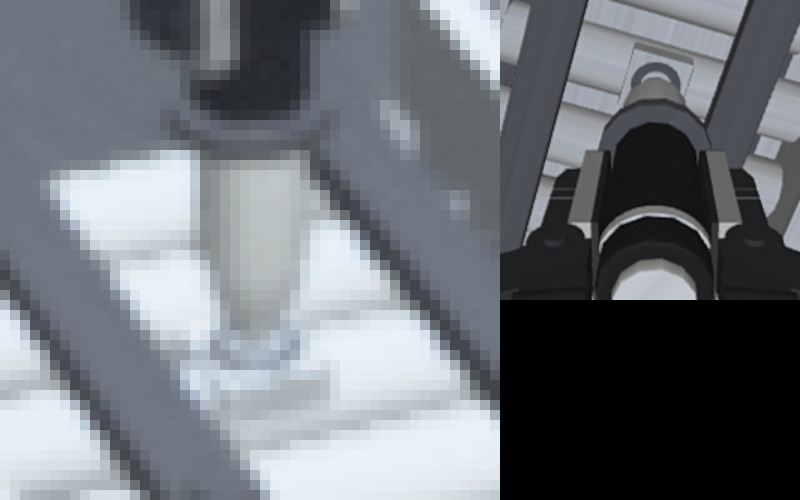

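The nose stands inside the ring, upright, with visible clearance to both clamp bars. Force (4.6 N) and height (about 3.6 mm in) agree, so I'm handing in.

```bash
python3 -c "
from plant import robot
print(robot.finish_job())"
```

```text
the job is handed in; nothing more can be done
None
```

I took the black probe out of its stand, carried it over to the fixture, and lowered it between the clamp bars. Its nose is pressed into the ring on the bar with the square land. I handed the job in at about 11.5 s with the probe still gripped; no verdict is reported.

**Last checks:**
- **Force:** about 4.6 N above the baseline, which puts the nose roughly 3.7 mm in. TCP height gives about 3.6 mm, so the two agree.
- **Position:** the tool axis is at (547.4, -97.8) and the ring measured at (547.5, -97 to -99), so the nose is within about 1–2 mm of the centre. The wrist and top views of the ring differed by about 2 mm.
- **Upright and clear:** the tool is tilted by about 0.002 rad at most, and the last picture shows the barrel clear of both clamp bars.
- **Unexplained reading:** there was a steady sideways force of about 1.1 N along x while pressing. I put it down to friction at the nose, because no fixture contact was visible.
- **Not checked:** I did not measure the loose objects again at the end, but nothing I did came near them.

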